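# Set the water heater's weekly time switch

### The arm

A 6-joint arm with a two-finger parallel gripper is mounted at the origin on the work surface. World frame = base frame: x ahead of the robot, y to its left, z up, the work surface at z = 0. Lengths are in mm, angles in rad, forces in N, time in s.
With the tool pointing down it reaches from about 225 to 725 mm from the base axis. Payload 3.1 kg.
Tool frame: the origin (TCP) lies midway between the tips of the shut fingers; the grasp point (between the pads) lies 19 mm behind it; z points along the fingers, y is the line along which they close (so a half turn about z gives the same grasp; the last joint's range is limited). The gripper opens to 85 mm and grips with 20 to 120 N. Pads are 22 mm wide; open, the fingers measure 114 mm over their backs; the gripper's body (76 mm by 85 mm) begins 54 mm behind the grasp point. The pads swing forward as they close: fully open they stand 13 mm farther back than shut.
Start: joints at [-1.257, 0.048, 0.099, 1.622, 0, 1.443], TCP at [224.457, -474.591, 231.312] pointing down, gripper open.
Joint ranges: [-2.91, 2.91], [-0.99, 1.94], [-1.21, 1.42], [-2.12, 2.29], [-1.49, 1.47], [-3.14, 3.14]. Speed limits (rad/s): [2.79, 2.79, 3.14, 3.14, 3.14, 3.14].

### API

Orientations are given as a unit quaternion [w, x, y, z].
In Python, from plant import * gives the robot as it stands. The module is installed in compiled form; this text tells all that it offers.
- The arm moves only by the tool servo_tool, never from a script. Its argument "motion" is a list of rows, each an object with "hand": the opening, from -1 (shut) to 1 (fully open), so that 0 is half open; "dp": the shift along the tool's x, y, z in m, a list of three; "yaw": the turn about the tool's z in degrees. In form: [{"hand": hand, "dp": [tx, ty, tz], "yaw": yaw}, ...]. A call has 1 to 12 rows; each row shifts and turns the commanded pose from where the row before left it, along the tool's axes as they then stand; what a row does not reach is not made up. A row lasts 1/12 s, in which the tool goes at most 41.7 mm and 7.16 degrees, less where a joint would pass 70% of its speed; a pose out of reach is approached as far as the arm can. A call with a gripper value outside its range is refused whole. The fingers move at their own pace and stop on an object; "grip_force" is the grip in N (left out, the last holds). Time passes only in rows, so rows that do not move let the fingers close. It gives the time, the measured TCP pose, the force, the opening and the grip force at its end, in the units of the state.
- get_obs(): the state, without advancing time (a new reading comes with each control period).
- camera(name): name is "side" or "top"; returns a dict with "pixels" (400x640x3 uint8, red, green, blue), "range_z" (400x640 float32, mm along the optical axis (not along the pixel's ray), 0 where there is no reading), "fovy" (degrees; the focal length in pixels is half the picture's height over the tangent of half this angle, whatever the lens; pixels are square), "cx", "cy" (the principal point, pixels), "k1" (the pictures are not rectified: a ray, as slopes to the right and down, at radius r is drawn at 1 + k1 r^2 times it, then the intrinsics apply), "world_from_camera" (4x4, takes a point from camera to world coordinates). Camera axes: x right, y down, z forward; pixel columns grow to the right and rows downward; lengths in mm; the calibration is good to about 2 mm. A picture is of the moment at which its call begins.
- close_job(): hands the job in; it is judged then, once.
The state is a dict: "t": time; "joint_pos": joint angles; "joint_velocities": joint speeds; "joint_efforts": joint torques, N m; "ee_pos": TCP position; "tool_rot": TCP orientation; "ft_force": force on the tool from outside, world axes, zero at the start; "wrist_torque": the same for the moment, N m; "opening": finger opening in mm; "finger_force": force on a finger pad.
Only numpy, scipy, OpenCV 4.12 (cv2) and the standard library are available. Lean on these libraries where they do the work, as an engineer would, in place of code of your own. Each camera call takes 0.05 s, during which the arm holds its last target. There are 200 camera calls.

### The job

On the water heater's time switch, flick the edge of the black seven-lobed wheel clockwise (seen from above) with a fingertip, click by click, until the raised metal bar on it lines up with the fixed pointer on the box, without ever clicking past it. Then press the larger round button on the box fully down with a fingertip and let it come back up. Do not force the wheel, and leave the smaller button and the things standing around alone.

Things in the scene. Friction and masses are not known exactly. Their poses are not given: they have to be found in the camera images.
- timer: Time switch: white box fixed to the worktop, 130 (x) x 270 (y) x 55 mm high. Origin: on the wheel's vertical axis at worktop level; x points from wheel to pointer, away from the robot, y left, z up. The box fills x 0 to 130, y -135 to 135 mm; a boss of 31 mm radius below the wheel stands out in front. The front half of the wheel overhangs: only the worktop lies beneath its lobes.
- wheel_center (a point): Centre of the wheel on its vertical axis, half-way up its thickness, 66 mm above the worktop. The wheel lies flat, 16 mm thick (58 to 74 mm above the worktop): a disc of 36 mm radius with seven equal straight lobes, 12 mm wide, standing out radially to 60 mm radius, 51.4 degrees apart. A steel axle cap of 12 mm radius rises 5 mm above it.
- wheel (a joint): Turn of the wheel, rad, clockwise from above positive; 0 when the bar lines up with the pointer. It clicks (rests) every 0.898 rad (51.4 deg), always with a lobe in line with the pointer; starts 2, 3 or 4 clicks short of 0. Needs about 2 to 4 N at a lobe's end; pushed past half a click it snaps on to the next rest and stays. Turns both ways, damped, does not coast.
- bar_tip (a point): Outer end of the raised aluminium bar, 59 mm from the axis. The bar, 6 mm wide and 8 mm high, lies radially on top of one of the lobes, from 15 to 59 mm radius, its top 82 mm above the worktop. It turns with the wheel.
- pointer (a point): Near end of the fixed pointer, a dark steel upright fin 6 mm wide, 36 mm long and 24 mm high on top of the box, 68 mm from the wheel's axis on the timer's x axis. The wheel is set when the bar lies in line with it.
- set_button_top (a point): Centre of the top face of the larger round button (32 mm across), on the box top on the left (+y) of the pointer, at x = 75, y = 95 mm in the timer's frame. It is pressed straight down.
- set_button (a joint): Travel of the larger button, m: 0 up, 0.006 fully down (about 5 N); a spring brings it back.
- small_button_top (a point): Centre of the top of the smaller round button (18 mm across), right (-y) of the pointer at x = 75, y = -95 mm in the timer's frame. Not to be pressed.
- small_button (a joint): Travel of the smaller button, m: 0 up, 0.006 down.
- cartridge_mid (a point): Bystander: white sealant cartridge standing upright, 48 mm across, 215 mm high with its nozzle; this point is on its axis 80 mm up. Stands left of the box.
- cleaner_mid (a point): Bystander: blue cleaner bottle, 60 mm across, 150 mm high; this point is on its axis 75 mm up. Stands right of the box.
- cup_mid (a point): Bystander: white cup, 72 mm across, 80 mm high; this point is on its axis 40 mm up. Stands at the right, in front of the bottle.

How it is judged (in metres and radians):
On the way, in this order (a step that is already met when the one before it is completed fails the run):
1. the wheel rests with its bar in line with the pointer (value of joint wheel between -0.15 and 0.15 rad and velocity of joint wheel between -0.2 and 0.2 rad/s), for 0.3 s.
2. the larger button is pressed down by the fingers (value of joint wheel between -0.15 and 0.15 rad and value of joint set_button above 0.0045 m and contact force between set_button and the fingers above 0.5 N), for 0.05 s.
At the end, for the whole second after the job is handed in: The wheel rests with its bar in line with the pointer (joint within 0.15 rad of 0), the larger button has been pressed at least 4.5 mm after that and is up again (under 1.5 mm), the smaller button is up, and the cartridge, bottle and cup are within 20 mm of where they stood (value of joint wheel between -0.15 and 0.15 rad and value of joint each of set_button, small_button below 0.0015 m and distance of each of cartridge_mid, cleaner_mid, cup_mid from where it was at the start of the episode below 0.02 m); the robot touches nothing.
It fails at once if the wheel is clicked past the pointer (more than 0.5 rad) (value of joint wheel above 0.5 rad).
It fails at once if the wheel is forced, with more than 30 N from the fingers (contact force between wheel and the fingers above 30 N).
It fails at once if the larger button is pressed before the bar is in line with the pointer (value of joint set_button above 0.0045 m and (value of joint wheel below -0.15 rad or value of joint wheel above 0.15 rad)).
It fails at once if the smaller button is pressed (value of joint small_button above 0.003 m).
It fails at once if the cartridge, bottle or cup is lifted, knocked or moved more than 20 mm (distance of any of cartridge_mid, cleaner_mid, cup_mid from where it was at the start of the episode above 0.02 m).
It also fails if it takes over 64 s, if anything falls off the work surface, if the arm or the gripper's body presses on something with over 40 N, if the wrist force passes 120 N, or if a joint passes its speed limit or range.

## Working session

There is one attempt and no reset: what is moved stays moved. The work goes in short steps, Python scripts to look and compute and a tool call to move; the robot and the scene stay as the last step left them, time stands still between calls to the robot, and variables do not carry over. Pictures are saved under pics/ and viewed, at most 10 in all, crops included, and the job is handed in when it is done.

Besides the shell and the picture viewer there is one more tool, called after "Emit:" as name(argument=value, ...), one argument or row to a line, values as JSON. servo_tool: Moves the arm, as the interface text tells. Its arguments: {"type":"object","properties":{"motion":{"type":"array"},"grip_force":{"type":"number"}},"required":["motion"]}

```bash
mkdir -p pics
cat > h.py <<'E'
from plant import *
import numpy as np, cv2
def cam(n):
    c=camera(n); f=200/np.tan(np.radians(c["fovy"])/2)
    c["K"]=np.array([[f,0,c["cx"]],[0,f,c["cy"]],[0,0,1]]); return c
def ray(c,uv):
    K=c["K"]; uv=np.atleast_2d(np.array(uv,float))
    d=cv2.undistortPoints(uv.reshape(-1,1,2),K,np.array([0,0,0,0,0.])) [:,0]
    # drawn = s*(1+k1 s^2): invert by iteration
    s=d.copy()
    for _ in range(30): s=d/(1+c["k1"]*(s**2).sum(1,keepdims=True))
    T=np.array(c["world_from_camera"]); 
    return T[:3,3], np.c_[s,np.ones(len(s))]@T[:3,:3].T
def onz(c,uv,z):
    o,d=ray(c,uv); return o+d*((z-o[2])/d[:,2])[:,None]
E
python3 - <<'E'
from h import *
for n in("top","side"):
    c=cam(n); cv2.imwrite(f"pics/{n}0.png",c["pixels"][:,:,::-1]); np.savez(f"{n}0.npz",**c)
    print(n,c["fovy"],c["k1"],np.round(c["world_from_camera"],3).tolist())
o=get_obs(); print(o)
E
```

```text
top 57.213957968778494 -0.026845898777684046 [[0.022, -0.995, 0.098, 500.083], [-1.0, -0.022, 0.006, 34.589], [-0.004, -0.098, -0.995, 960.031], [0.0, 0.0, 0.0, 1.0]]
side 45.65593499631177 -0.14731573812114893 [[-0.74, -0.349, 0.576, -84.089], [-0.673, 0.403, -0.62, 782.548], [-0.016, -0.846, -0.533, 716.69], [0.0, 0.0, 0.0, 1.0]]
{'t': 0.1, 'joint_pos': array([-1.25681665e+00,  4.86822965e-02,  9.77289389e-02,  1.62200390e+00,
       -4.89039607e-06,  1.44299298e+00]), 'joint_velocities': array([ 0.00157365, -0.000252  ,  0.00336589, -0.00108355,  0.00036588,
       -0.00265614]), 'joint_efforts': array([ 2.23234943e-03, -3.39852118e+01,  3.20935500e+01,  1.58311991e-02,
       -8.53213623e-05, -1.54834972e-06]), 'ee_pos': array([ 224.27537286, -474.06295739,  230.21848295]), 'tool_rot': array([-1.07556181e-03,  9.75701937e-01,  2.19099434e-01, -1.02868114e-04]), 'ft_force': array([ 0.57800377, -0.65577545,  0.48295402]), 'wrist_torque': array([-0.01079487, -0.01686234,  0.03600702]), 'finger_force': 0.0, 'opening': 85.37808321383667}
```

View pics/top0.png

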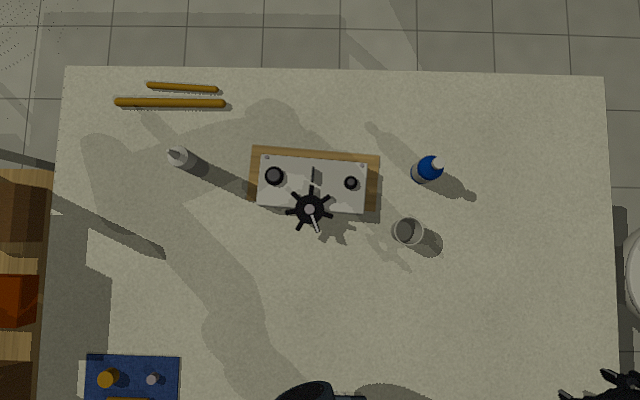

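View pics/side0.png

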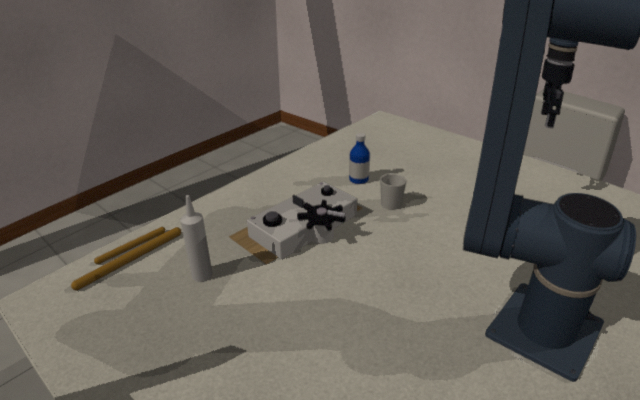

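The top view shows the wheel hub at (310,209), the bar pointing down-right to (317,232), the pointer at about (314,177), the large button at (274,176) and the small one at (351,183). The cup is at (407,232), the bottle at (427,170) and the cartridge at (180,155). The side view agrees.

Run:
```python
from h import *
c=dict(np.load("top0.npz")); im=c["pixels"]; c["k1"]=float(c["k1"])
crop=im[130:260,230:450]; cv2.imwrite("pics/crop0.png",cv2.resize(crop[:,:,::-1],None,fx=3.6,fy=3.6,interpolation=cv2.INTER_CUBIC))
g=im.max(2).astype(int)
dark=(g<60).astype(np.uint8); dark[:140]=0;dark[250:]=0;dark[:,:240]=0;dark[:,390:]=0
n,l,s,ce=cv2.connectedComponentsWithStats(dark)
for i in range(1,n):
    if s[i,4]>15: print(s[i],ce[i], np.median(c["range_z"][l==i]), onz(c,ce[i],60)[0].round(1))
def P(u,v): return c["range_z"][v,u]
for nm,uv,z in[("hub",(309.5,209.5),79),("bar",(317.5,232),82),("ptr",(314,175),79),("big",(274,176),61),("small",(351,183),61),("cup",(407,230),80),("bott",(428,168),100),("cart",(195,163),80)]:
    print(nm,onz(c,uv,z)[0].round(1))
```

```text
[265 167  19  19 180] [274.7        176.26666667] 902.45374 [637.7 146.4  60. ]
[311 167   4  15  30] [312.63333333 174.2       ] 892.80615 [644.9  52.4  60. ]
[344 176  14  14 115] [350.46086957 182.64347826] 900.81836 [625.8 -41.7  60. ]
[285 185  48  47 851] [308.77908343 207.80376028] 887.8607 [561.2  59.9  60. ]
hub [555.8  57.5  79. ]
bar [502.3  37.1  82. ]
ptr [639.9  48.6  79. ]
big [638.2 148.   61. ]
small [624.8 -43.   61. ]
cup [ 511.7 -176.8   80. ]
bott [ 659.4 -222.4  100. ]
cart [663.4 340.2  80. ]
```

View pics/crop0.png

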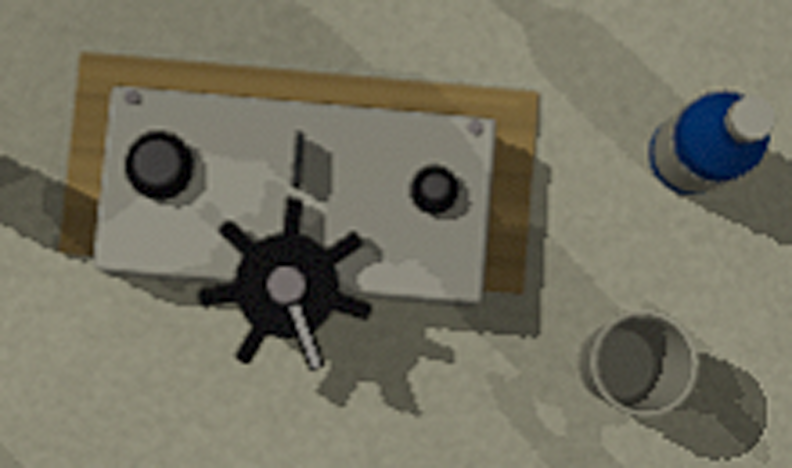

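Emit:
servo_tool(
  motion=[
    {"hand": -1,"dp": [0.015,-0.011,0],"yaw": 0},
    {"hand": -1,"dp": [0.03,-0.0215,0],"yaw": 0},
    {"hand": -1,"dp": [0.03,-0.0215,0],"yaw": 0},
    {"hand": -1,"dp": [0.03,-0.0215,0],"yaw": 0},
    {"hand": -1,"dp": [0.03,-0.0215,0],"yaw": 0},
    {"hand": -1,"dp": [0.03,-0.0215,0],"yaw": 0},
    {"hand": -1,"dp": [0.03,-0.0215,0],"yaw": 0},
    {"hand": -1,"dp": [0.03,-0.0215,0],"yaw": 0},
    {"hand": -1,"dp": [0.03,-0.0215,0],"yaw": 0},
    {"hand": -1,"dp": [0.03,-0.0215,0],"yaw": 0},
    {"hand": -1,"dp": [0.03,-0.0215,0],"yaw": 0},
    {"hand": -1,"dp": [0.03,-0.0215,0],"yaw": 0},
  ],
)

```text
t: 1.1
ee_pos: [430.8, -101.5, 230.9]
tool_rot: [-0.0, 0.976, 0.219, -0.0]
ft_force: [1.0, -0.3, -0.1]
opening: 0.2
finger_force: 0.0
```

Emit:
servo_tool(
  motion=[
    {"hand": -1,"dp": [0.028,-0.02,0],"yaw": -6.8},
    {"hand": -1,"dp": [0,0,0],"yaw": -6.8},
    {"hand": -1,"dp": [0,0,0],"yaw": -6.8},
    {"hand": -1,"dp": [0,0,0],"yaw": -6.8},
    {"hand": -1,"dp": [0,0,0],"yaw": -6.8},
    {"hand": -1,"dp": [0,0,0],"yaw": -6.8},
    {"hand": -1,"dp": [0,0,0],"yaw": -6.8},
    {"hand": -1,"dp": [0,0,0],"yaw": -6.8},
    {"hand": -1,"dp": [0,0,0],"yaw": -6.7},
    {"hand": -1,"dp": [0,0,0],"yaw": 0},
  ],
)

```text
t: 1.93
ee_pos: [446.9, -73.2, 230.7]
tool_rot: [-0.001, 0.728, 0.685, -0.0]
ft_force: [0.0, 0.5, -0.0]
opening: -0.4
finger_force: 0.0
```

```bash
cat >> h.py <<'E'
O=np.array([556.5,57.1]); ax=np.array([.998,-.063]); ay=np.array([.063,.998])
def st():
    from scipy.spatial.transform import Rotation as R
    o=get_obs(); q=o["tool_rot"]; m=R.from_quat(np.r_[q[1:],q[0]]).as_matrix(); p=o["ee_pos"]
    print("t",round(o["t"],2),"timer xy",((p[:2]-O)@np.c_[ax,ay]).round(1),"z",p[2].round(1),"F",o["ft_force"].round(1),"op",round(o["opening"],1),"toolx in timer deg",np.degrees(np.arctan2(m[:2,0]@ay,m[:2,0]@ax)).round(1),"z axis",m[:,2].round(3),"j",o["joint_pos"].round(2))
E
python3 -c "
from h import *; st()"
```

```text
t 1.93 timer xy [-101.1 -136.9] z 230.7 F [ 0.   0.5 -0. ] op -0.4 toolx in timer deg 90.1 z axis [-0.001  0.    -1.   ] j [-0.31 -0.14 -0.08  1.63 -0.    1.32]
```

Emit:
servo_tool(
  motion=[
    {"hand": -1,"dp": [0.016,0.001,0.03],"yaw": 0},
    {"hand": -1,"dp": [0.016,0.001,0.03],"yaw": 0},
    {"hand": -1,"dp": [0.016,0.001,0.03],"yaw": 0},
    {"hand": -1,"dp": [0.016,0.001,0.03],"yaw": 0},
    {"hand": -1,"dp": [0.018,0.001,0.03],"yaw": 0},
    {"hand": -1,"dp": [0,0,0.017],"yaw": 0},
    {"hand": -1,"dp": [0,0.017,0],"yaw": 0},
    {"hand": -1,"dp": [0,0.018,0],"yaw": 0},
    {"hand": -1,"dp": [0,0,0],"yaw": 0},
    {"hand": -1,"dp": [0,0,0],"yaw": 0},
  ],
)

```text
t: 2.77
ee_pos: [492.2, 6.1, 63.9]
tool_rot: [-0.0, 0.73, 0.684, -0.0]
ft_force: [-0.2, -0.6, 1.6]
opening: 0.3
finger_force: 0.0
```

Run:
```python
from h import *
st()
a=cam("top")["pixels"][150:260,250:370]; b=cam("side")["pixels"][150:260,250:370]
cv2.imwrite("pics/c1.png",cv2.resize(np.hstack([a,b])[:,:,::-1],None,fx=3.3,fy=3.3,interpolation=cv2.INTER_CUBIC))
```

```text
t 2.77 timer xy [-60.9 -55. ] z 63.9 F [-0.2 -0.6  1.6] op 0.3 toolx in timer deg 89.9 z axis [-0.001  0.    -1.   ] j [-0.12 -0.   -0.29  1.29 -0.    1.51]
```

View pics/c1.png

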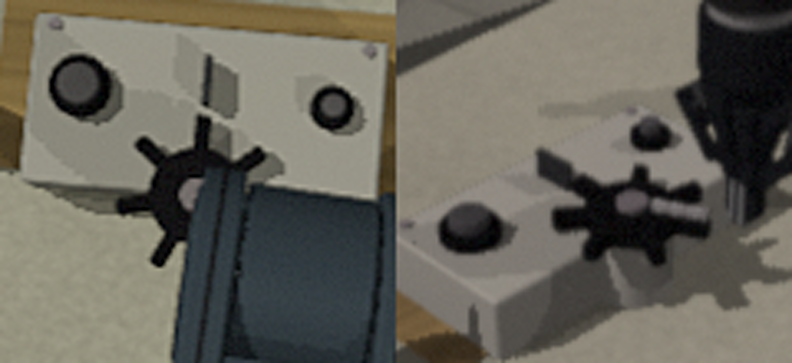

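The left half (top view) is mostly hidden by the arm. In the right half (side view) the fingertip, at about (742,205), stands just clear of the bar lobe's trailing side. I'll push now.

Emit:
servo_tool(
  motion=[
    {"hand": -1,"dp": [0,0.004,0],"yaw": 0},
    {"hand": -1,"dp": [0.005,0,0],"yaw": 0},
    {"hand": -1,"dp": [0.005,0,0],"yaw": 0},
    {"hand": -1,"dp": [0.005,0,0],"yaw": 0},
    {"hand": -1,"dp": [0.005,0,0],"yaw": 0},
    {"hand": -1,"dp": [0.005,0,0],"yaw": 0},
    {"hand": -1,"dp": [0.005,0,0],"yaw": 0},
  ],
)

```text
t: 3.45
ee_pos: [492.8, 34.3, 63.8]
tool_rot: [-0.002, 0.729, 0.684, -0.006]
ft_force: [-13.4, -5.4, 9.1]
opening: 0.2
finger_force: 7.0
```

Emit:
servo_tool(
  motion=[
    {"hand": -1,"dp": [0.005,0,0],"yaw": 0},
    {"hand": -1,"dp": [0.005,0,0],"yaw": 0},
    {"hand": -1,"dp": [0.005,0,0],"yaw": 0},
    {"hand": -1,"dp": [0.005,0,0],"yaw": 0},
    {"hand": -1,"dp": [0.005,0,0],"yaw": 0},
    {"hand": -1,"dp": [0,0,0],"yaw": 0},
    {"hand": -1,"dp": [0,0,0],"yaw": 0},
  ],
)

```text
t: 4.03
ee_pos: [499.6, 61.6, 64.3]
tool_rot: [-0.0, 0.728, 0.685, 0.0]
ft_force: [0.1, -0.7, 0.4]
opening: -0.3
finger_force: 0.0
```

Run:
```python
from h import *
st()
b=cam("side")["pixels"][150:260,250:370]
cv2.imwrite("pics/c2.png",cv2.resize(b[:,:,::-1],None,fx=5,fy=5,interpolation=cv2.INTER_CUBIC))
```

```text
t 4.03 timer xy [-57.1   0.9] z 64.3 F [ 0.1 -0.7  0.4] op -0.3 toolx in timer deg 90.1 z axis [ 0.  0. -1.] j [-0.01  0.02 -0.26  1.29  0.    1.62]
```

View pics/c2.png

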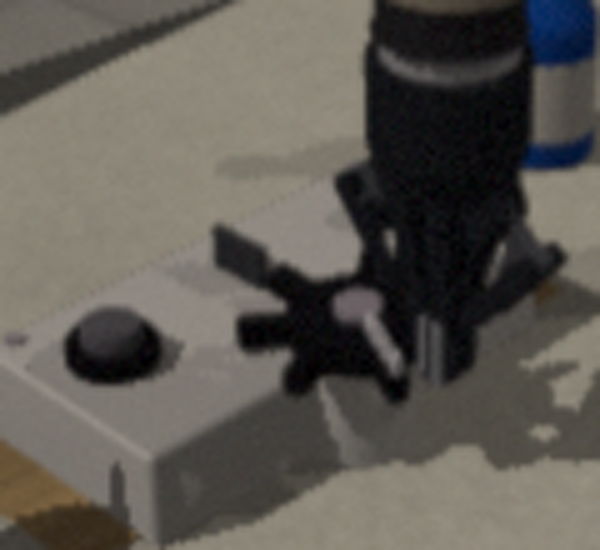

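The bar has moved one click and now points toward (400,365) in the crop. The contact wedged outward with about 14 N, so the next pushes will start deeper and follow an arc.

Emit:
servo_tool(
  motion=[
    {"hand": -1,"dp": [0,-0.014,0],"yaw": 0},
    {"hand": -1,"dp": [0,-0.014,0],"yaw": 0},
    {"hand": -1,"dp": [-0.018,0,0],"yaw": 0},
    {"hand": -1,"dp": [-0.018,0,0],"yaw": 0},
    {"hand": -1,"dp": [-0.019,0,0],"yaw": 0},
    {"hand": -1,"dp": [0,0.015,0],"yaw": 0},
    {"hand": -1,"dp": [0,0.015,0],"yaw": 0},
    {"hand": -1,"dp": [0,0.007,0],"yaw": 0},
    {"hand": -1,"dp": [0.006,0,0],"yaw": 0},
    {"hand": -1,"dp": [0.005,0,0],"yaw": 0},
  ],
)

```text
t: 4.92
ee_pos: [505.9, 16.6, 64.3]
tool_rot: [-0.0, 0.729, 0.684, -0.0]
ft_force: [0.5, -0.5, -0.7]
opening: 0.4
finger_force: 0.0
```

Emit:
servo_tool(
  motion=[
    {"hand": -1,"dp": [0.004,0,0],"yaw": 0},
    {"hand": -1,"dp": [0.004,0,0],"yaw": 0},
    {"hand": -1,"dp": [0.004,-0.001,0],"yaw": 0},
    {"hand": -1,"dp": [0.004,-0.001,0],"yaw": 0},
    {"hand": -1,"dp": [0.004,-0.001,0],"yaw": 0},
  ],
)

```text
t: 5.33
ee_pos: [502.4, 36.5, 63.9]
tool_rot: [-0.0, 0.729, 0.685, -0.002]
ft_force: [-2.4, -2.0, 1.1]
opening: 0.3
finger_force: 1.1
```

Emit:
servo_tool(
  motion=[
    {"hand": -1,"dp": [0.004,-0.001,0],"yaw": 0},
    {"hand": -1,"dp": [0.004,-0.001,0],"yaw": 0},
    {"hand": -1,"dp": [0.004,-0.001,0],"yaw": 0},
  ],
)

```text
t: 5.58
ee_pos: [502.3, 49.6, 64.3]
tool_rot: [-0.0, 0.729, 0.685, 0.001]
ft_force: [0.5, -0.8, -0.5]
opening: -0.3
finger_force: 0.1
```

Emit:
servo_tool(
  motion=[
    {"hand": -1,"dp": [0.004,-0.001,0],"yaw": 0},
    {"hand": -1,"dp": [0.005,0,0],"yaw": 0},
    {"hand": -1,"dp": [0.005,0,0],"yaw": 0},
    {"hand": -1,"dp": [0,0,0],"yaw": 0},
    {"hand": -1,"dp": [0,0,0],"yaw": 0},
  ],
)

```text
t: 6.0
ee_pos: [502.1, 63.0, 64.4]
tool_rot: [0.0, 0.729, 0.685, 0.0]
ft_force: [-0.1, 0.1, 0.4]
opening: 0.1
finger_force: 0.0
```

Run:
```python
from h import *
st()
b=cam("side")["pixels"][150:260,250:370]
cv2.imwrite("pics/c3.png",cv2.resize(b[:,:,::-1],None,fx=5,fy=5,interpolation=cv2.INTER_CUBIC))
```

```text
t 6.0 timer xy [-54.7   2.4] z 64.4 F [-0.1  0.1  0.4] op 0.1 toolx in timer deg 90.1 z axis [ 0.  0. -1.] j [-0.01  0.03 -0.25  1.29  0.    1.62]
```

View pics/c3.png

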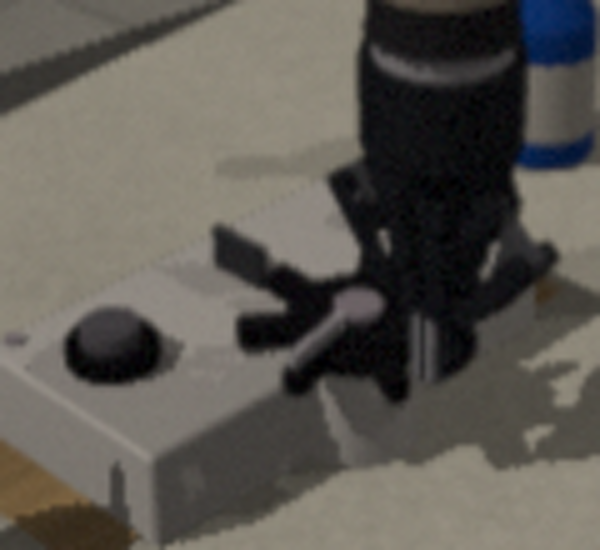

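That is two clicks: the bar now lies over the lobe ending at (293,380), and the forces were small this time. Same stroke again for the third click.

Emit:
servo_tool(
  motion=[
    {"hand": -1,"dp": [0,-0.015,0],"yaw": 0},
    {"hand": -1,"dp": [0,-0.015,0],"yaw": 0},
    {"hand": -1,"dp": [-0.019,0,0],"yaw": 0},
    {"hand": -1,"dp": [-0.019,0,0],"yaw": 0},
    {"hand": -1,"dp": [-0.019,0,0],"yaw": 0},
    {"hand": -1,"dp": [0,0.015,0],"yaw": 0},
    {"hand": -1,"dp": [0,0.015,0],"yaw": 0},
    {"hand": -1,"dp": [0,0.007,0],"yaw": 0},
    {"hand": -1,"dp": [0.006,0,0],"yaw": 0},
    {"hand": -1,"dp": [0.005,0,0],"yaw": 0},
  ],
)

```text
t: 6.88
ee_pos: [505.7, 16.6, 64.2]
tool_rot: [-0.001, 0.729, 0.684, -0.0]
ft_force: [0.3, -0.0, 0.2]
opening: -0.1
finger_force: 0.0
```

Emit:
servo_tool(
  motion=[
    {"hand": -1,"dp": [0.004,0,0],"yaw": 0},
    {"hand": -1,"dp": [0.004,0,0],"yaw": 0},
    {"hand": -1,"dp": [0.004,-0.001,0],"yaw": 0},
    {"hand": -1,"dp": [0.004,-0.001,0],"yaw": 0},
    {"hand": -1,"dp": [0.004,-0.001,0],"yaw": 0},
    {"hand": -1,"dp": [0.004,-0.001,0],"yaw": 0},
    {"hand": -1,"dp": [0.004,-0.001,0],"yaw": 0},
    {"hand": -1,"dp": [0.004,-0.001,0],"yaw": 0},
    {"hand": -1,"dp": [0.004,-0.001,0],"yaw": 0},
    {"hand": -1,"dp": [0.005,0,0],"yaw": 0},
    {"hand": -1,"dp": [0.005,0,0],"yaw": 0},
    {"hand": -1,"dp": [0,0,0],"yaw": 0},
  ],
)

```text
t: 7.88
ee_pos: [502.2, 63.7, 64.5]
tool_rot: [-0.0, 0.728, 0.685, 0.001]
ft_force: [-0.2, 0.1, 0.0]
opening: -0.4
finger_force: 0.0
```

Run:
```python
from h import *
st()
b=cam("side")["pixels"][150:260,250:370]
cv2.imwrite("pics/c4.png",cv2.resize(b[:,:,::-1],None,fx=5,fy=5,interpolation=cv2.INTER_CUBIC))
```

```text
t 7.88 timer xy [-54.6   3.2] z 64.5 F [-0.2  0.1  0. ] op -0.4 toolx in timer deg 90.1 z axis [ 0.001  0.001 -1.   ] j [-0.01  0.03 -0.25  1.29  0.    1.63]
```

View pics/c4.png

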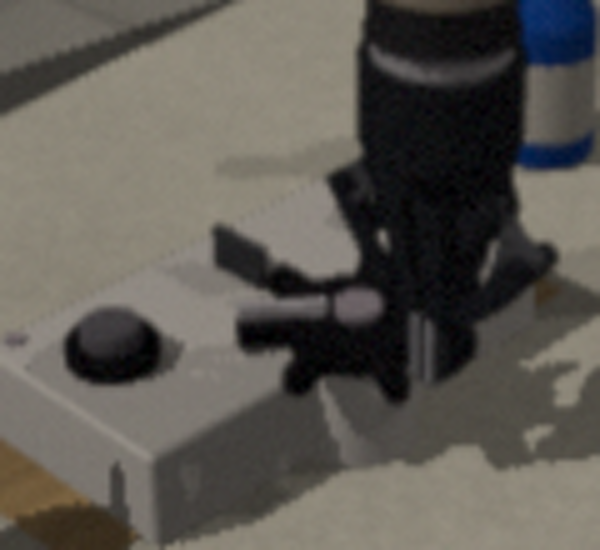

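Three clicks: the bar points to (240,312), one lobe short of the pointer at (240,255). One more.

Emit:
servo_tool(
  motion=[
    {"hand": -1,"dp": [0,-0.015,0],"yaw": 0},
    {"hand": -1,"dp": [0,-0.015,0],"yaw": 0},
    {"hand": -1,"dp": [-0.019,0,0],"yaw": 0},
    {"hand": -1,"dp": [-0.019,0,0],"yaw": 0},
    {"hand": -1,"dp": [-0.019,0,0],"yaw": 0},
    {"hand": -1,"dp": [0,0.015,0],"yaw": 0},
    {"hand": -1,"dp": [0,0.015,0],"yaw": 0},
    {"hand": -1,"dp": [0,0.007,0],"yaw": 0},
    {"hand": -1,"dp": [0.006,0,0],"yaw": 0},
    {"hand": -1,"dp": [0.005,0,0],"yaw": 0},
  ],
)

```text
t: 8.77
ee_pos: [505.7, 16.7, 64.2]
tool_rot: [-0.001, 0.729, 0.685, -0.0]
ft_force: [0.7, 0.3, -0.2]
opening: 0.3
finger_force: 0.0
```

Emit:
servo_tool(
  motion=[
    {"hand": -1,"dp": [0.004,0,0],"yaw": 0},
    {"hand": -1,"dp": [0.004,0,0],"yaw": 0},
    {"hand": -1,"dp": [0.004,-0.001,0],"yaw": 0},
    {"hand": -1,"dp": [0.004,-0.001,0],"yaw": 0},
    {"hand": -1,"dp": [0.004,-0.001,0],"yaw": 0},
    {"hand": -1,"dp": [0.004,-0.001,0],"yaw": 0},
    {"hand": -1,"dp": [0.004,-0.001,0],"yaw": 0},
    {"hand": -1,"dp": [0.004,-0.001,0],"yaw": 0},
    {"hand": -1,"dp": [0.004,-0.001,0],"yaw": 0},
    {"hand": -1,"dp": [0.005,0,0],"yaw": 0},
    {"hand": -1,"dp": [0.004,0,0],"yaw": 0},
    {"hand": -1,"dp": [0,0,0],"yaw": 0},
  ],
)

```text
t: 9.77
ee_pos: [502.1, 62.6, 64.5]
tool_rot: [-0.0, 0.729, 0.685, 0.001]
ft_force: [0.2, -0.7, -0.7]
opening: -0.3
finger_force: 0.0
```

Emit:
servo_tool(
  motion=[
    {"hand": -1,"dp": [0,-0.015,0],"yaw": 0},
    {"hand": -1,"dp": [0,-0.02,0],"yaw": 0},
    {"hand": -1,"dp": [0,-0.02,0],"yaw": 0},
    {"hand": -1,"dp": [0,0,-0.03],"yaw": 0},
    {"hand": -1,"dp": [0,0,-0.03],"yaw": 0},
    {"hand": -1,"dp": [0,0,0],"yaw": 0},
  ],
)

```text
t: 10.27
ee_pos: [449.5, 65.1, 129.3]
tool_rot: [0.003, 0.729, 0.685, 0.003]
ft_force: [1.1, 0.8, 0.5]
opening: -0.1
finger_force: 0.0
```

Run:
```python
from h import *
st()
b=cam("side")["pixels"][150:260,250:370]
cv2.imwrite("pics/c5.png",cv2.resize(b[:,:,::-1],None,fx=5,fy=5,interpolation=cv2.INTER_CUBIC))
c=dict(np.load("top0.npz")); z=c["range_z"]; T=c["world_from_camera"];f=200/np.tan(np.radians(float(c["fovy"]))/2)
for u,v in((274,175),(330,180)):
    d=np.median(z[v-2:v+3,u-2:u+3]); print((T@[(u-c["cx"])/f*d,(v-c["cy"])/f*d,d,1]).round(1))
```

```text
t 10.27 timer xy [-107.2    1.2] z 129.3 F [1.1 0.8 0.5] op -0.1 toolx in timer deg 90.0 z axis [ 0.009  0.    -1.   ] j [-0.   -0.15 -0.29  1.42  0.    1.63]
[638.2 146.   77.1   1. ]
[632.1   8.9  54.7   1. ]
```

View pics/c5.png

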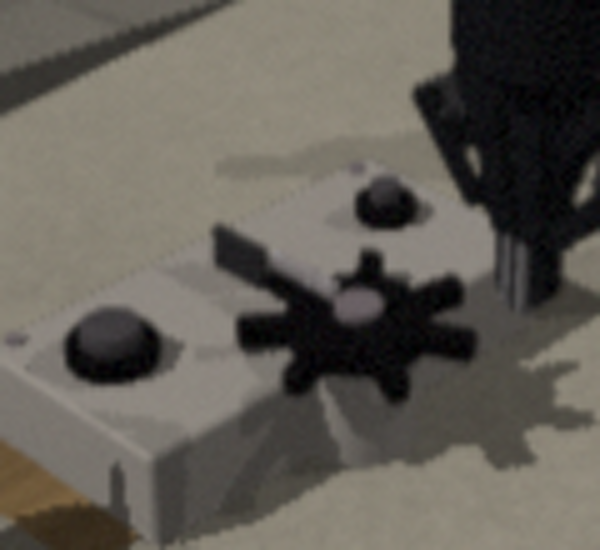

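The bar at (300,270) is in line with the pointer at (240,255). Range data puts the button top at z ≈ 77 mm.

Emit:
servo_tool(
  motion=[
    {"hand": -1,"dp": [0.0155,0.03,0],"yaw": 0},
    {"hand": -1,"dp": [0.0155,0.03,0],"yaw": 0},
    {"hand": -1,"dp": [0.0155,0.03,0],"yaw": 0},
    {"hand": -1,"dp": [0.0155,0.031,0],"yaw": 0},
    {"hand": -1,"dp": [0.0155,0.031,0],"yaw": 0},
    {"hand": -1,"dp": [0.0155,0.031,0],"yaw": 0},
    {"hand": -1,"dp": [0,0,0.015],"yaw": 0},
    {"hand": -1,"dp": [0,0,0.015],"yaw": 0},
    {"hand": -1,"dp": [0,0,0.005],"yaw": 0},
    {"hand": -1,"dp": [0,0,0],"yaw": 0},
    {"hand": -1,"dp": [0,0,0],"yaw": 0},
  ],
)

```text
t: 11.23
ee_pos: [634.8, 146.2, 88.8]
tool_rot: [-0.0, 0.729, 0.685, -0.001]
ft_force: [0.2, 1.2, 0.8]
opening: -0.1
finger_force: 0.0
```

```bash
python3 -c "
from h import *; st()"
```

```text
t 11.23 timer xy [72.5 93.9] z 88.8 F [0.2 1.2 0.8] op -0.1 toolx in timer deg 90.0 z axis [-0.001 -0.    -1.   ] j [0.12 0.39 0.22 1.4  0.   1.76]
```

Emit:
servo_tool(
  motion=[
    {"hand": -1,"dp": [0,0.003,0.004],"yaw": 0},
    {"hand": -1,"dp": [0,0,0.004],"yaw": 0},
    {"hand": -1,"dp": [0,0,0.003],"yaw": 0},
    {"hand": -1,"dp": [0,0,0.002],"yaw": 0},
    {"hand": -1,"dp": [0,0,0.002],"yaw": 0},
    {"hand": -1,"dp": [0,0,0],"yaw": 0},
    {"hand": -1,"dp": [0,0,0],"yaw": 0},
  ],
)

```text
t: 11.82
ee_pos: [638.5, 146.1, 75.0]
tool_rot: [0.0, 0.729, 0.685, 0.0]
ft_force: [0.5, -0.2, 2.7]
opening: 0.1
finger_force: 1.3
```

Emit:
servo_tool(
  motion=[
    {"hand": -1,"dp": [0,0,0.0015],"yaw": 0},
    {"hand": -1,"dp": [0,0,0.0015],"yaw": 0},
    {"hand": -1,"dp": [0,0,0.001],"yaw": 0},
    {"hand": -1,"dp": [0,0,0],"yaw": 0},
    {"hand": -1,"dp": [0,0,0],"yaw": 0},
  ],
)

```text
t: 12.23
ee_pos: [638.5, 146.1, 71.1]
tool_rot: [0.0, 0.729, 0.685, 0.0]
ft_force: [-2.4, -1.6, 5.2]
opening: 0.1
finger_force: 2.7
```

Emit:
servo_tool(
  motion=[
    {"hand": -1,"dp": [0,0,0.001],"yaw": 0},
    {"hand": -1,"dp": [0,0,0.001],"yaw": 0},
    {"hand": -1,"dp": [0,0,0],"yaw": 0},
    {"hand": -1,"dp": [0,0,0],"yaw": 0},
  ],
)

```text
t: 12.57
ee_pos: [638.6, 146.1, 71.0]
tool_rot: [0.001, 0.729, 0.685, 0.0]
ft_force: [-4.0, -0.8, 10.5]
opening: -0.1
finger_force: 5.5
```

The button is on its stop: the force rises with no further travel. Now I'll lift off and check.

Emit:
servo_tool(
  motion=[
    {"hand": -1,"dp": [0,0,-0.005],"yaw": 0},
    {"hand": -1,"dp": [0,0,-0.01],"yaw": 0},
    {"hand": -1,"dp": [0,0,-0.025],"yaw": 0},
    {"hand": -1,"dp": [0,0,-0.03],"yaw": 0},
    {"hand": -1,"dp": [0,0,-0.03],"yaw": 0},
    {"hand": -1,"dp": [0,0,-0.02],"yaw": 0},
    {"hand": -1,"dp": [0,0,0],"yaw": 0},
    {"hand": -1,"dp": [0,0,0],"yaw": 0},
    {"hand": -1,"dp": [0,0,0],"yaw": 0},
  ],
)

```text
t: 13.32
ee_pos: [638.0, 146.3, 186.9]
tool_rot: [-0.001, 0.729, 0.685, -0.001]
ft_force: [-0.4, 0.1, -0.6]
opening: 0.1
finger_force: 0.0
```

Run:
```python
from h import *
st()
b=cam("side")["pixels"][130:290,150:430]
cv2.imwrite("pics/c6.png",cv2.resize(b[:,:,::-1],None,fx=2.8,fy=2.8,interpolation=cv2.INTER_CUBIC))
```

```text
t 13.32 timer xy [75.7 94.1] z 186.9 F [-0.4  0.1 -0.6] op 0.1 toolx in timer deg 90.0 z axis [-0.002 -0.    -1.   ] j [0.12 0.39 0.41 1.59 0.   1.76]
```

View pics/c6.png

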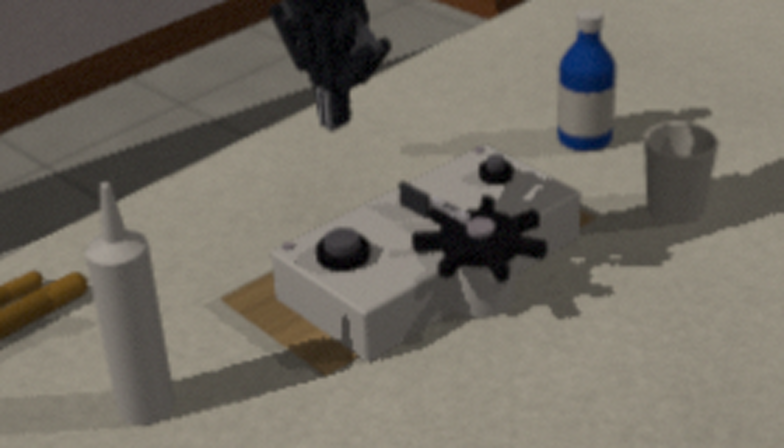

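The bar at (450,210) is still in line with the pointer at (412,197). The large button at (343,248) is up, the bystanders haven't moved, and the hand is clear.

```bash
python3 -c "
from plant import *; print(close_job())"
```

```text
the job is handed in; nothing more can be done
None
```

I turned the wheel four clicks clockwise until its bar lined up with the pointer, then pressed the larger button fully down and let it come back up; the job is handed in, but no verdict was returned.

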